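# Pack mask blanks in the bail-arm crate and stack the caddy

### The arm

A 7-joint arm with a two-finger parallel gripper is mounted at the origin on the work surface. World frame = base frame: x ahead of the robot, y to its left, z up, the work surface at z = 0. Lengths are in m, angles in rad, forces in N, time in s.
With the tool pointing down it reaches from about 0.35 to 0.9 m from the base axis. Payload 8.1 kg.
Tool frame: the origin (TCP) lies midway between the tips of the shut fingers; the grasp point (between the pads) lies manip.pinch_z behind it (manip.pinch_z is the distance from the TCP to the grasp point, in m); z points along the fingers, y is the line along which they close (so a half turn about z gives the same grasp; the last joint's range is limited). The gripper opens to 85 mm and grips with 20 to 120 N. Pads are 22 mm wide; open, the fingers measure 114 mm over their backs; the gripper's body (76 mm by 85 mm) begins 54 mm behind the grasp point. The pads swing forward as they close: fully open they stand 13 mm farther back than shut.
Start: joints at [1.124, 0.434, 0.025, 1.573, -0.012, 1.134, -0.075], TCP at [0.211, -0.588, 0.231] pointing down, gripper open.
Joint ranges: [-2.62, 2.62], [-0.44, 2.09], [-1.27, 1.32], [0.08, 2.57], [-1.32, 4.46], [0.12, 2], [-2.74, 2.74]. Speed limits (rad/s): [2.22, 2.22, 3.01, 3.01, 3.14, 3.14, 3.14].

### API

Orientations are given as a unit quaternion [w, x, y, z].
In Python, from station import manip gives the robot as it stands.
- The arm moves only by the tool jog_arm, never from a script. Its argument "commands" is a list that holds one entry, the list of rows, each a list of 7 numbers: the shift along the tool's x, y, z in units of 0.05 m (1.0 is 0.05 m), then the turn, a rotation vector about the tool's x, y, z in units of 8 degrees (1.0 is 8 degrees), then the opening, from -1 (shut) to 1 (fully open), so that 0 is half open. A call has 1 to 10 rows; each row shifts and turns the commanded pose from where the row before left it, along the tool's axes as they then stand; what a row does not reach is not made up. A row lasts 1/10 s, in which the tool goes at most 50 mm and 8.59 degrees, less where a joint would pass 70% of its speed; a pose out of reach is approached as far as the arm can. A call with a number of a shift or a turn outside -1 to 1 is refused whole. A call with a gripper value outside its range is refused whole. The fingers move at their own pace and stop on an object; "grip_force" is the grip in N (left out, the last holds). Time passes only in rows, so rows that do not move let the fingers close. It gives the time, the measured TCP pose, the force, the opening and the grip force at its end, in the units of the state.
- manip.state(): the state, without advancing time (a new reading comes with each control period).
- manip.capture(name): name is "scene" or "top" or "wrist"; returns a dict with "frame" (480x640x3 uint8, blue, green, red), "K" (3x3 intrinsics, pixels), "k1" (the pictures are not rectified: a ray, as slopes to the right and down, at radius r is drawn at 1 + k1 r^2 times it, then the intrinsics apply), "pose" (4x4, takes a point from camera to world coordinates); the wrist camera has in their place "tool_from_camera" (4x4, takes a point from camera to tool coordinates, whose origin is the TCP and whose axes are the flange's). Camera axes: x right, y up, looking along -z (the intrinsics and any distortion apply to the point x, -y, -z); pixel columns grow to the right and rows downward; lengths in m; the calibration is good to about 2 mm. A picture is of the moment at which its call begins: read the wrist's pose just before it. There is no depth.
- manip.job_done(): hands the job in; it is judged then, once.
The state is a dict: "time": time; "q": joint angles; "joint_velocities": joint speeds; "tau": joint torques, N m; "eef_pos": TCP position; "ee_rot": TCP orientation; "wrist_force": force on the tool from outside, world axes, zero at the start; "torque": the same for the moment, N m; "grip_width": finger opening in m; "grasp_force": force on a finger pad.
Only numpy, scipy, OpenCV 4.12 (cv2) and the standard library are available. Lean on these libraries where they do the work, as an engineer would, in place of code of your own. Each camera call takes 0.05 s, during which the arm holds its last target. There are 200 camera calls.

### The job

Swing the plywood chest's lid up past its balance point so that it stays open by itself, then take every white mask blank out of the chest and lay it flat, nose up, on the floor of the grey crate. Then fold both steel bail arms of the crate inward until they lie across its mouth, set the wooden caddy level on the two bails, inside the crate's raised rim and lengthwise with the crate, and close the chest's lid fully. The other things on the bench must stay where they are.

Things in the scene. Friction and masses are not known exactly. Their poses are not given: they have to be found in the camera images.
- chest: Fixed open-topped plywood chest, outside 152 mm (x) by 242 mm (y) by 66 mm high, walls and floor 6 mm. Origin at the centre of its underside, on the bench. Its +x side carries the lid's hinge, its -x side faces the robot.
- lid (a joint): Angle of the chest's lid: 0 = shut, about 1.57 = upright, its balance point, 1.95 = fully open, leaning back on its stop. Swings freely, nothing holds it between: it falls shut below and open above the balance point. 0.3 kg.
- lid_bar (a point): Middle of the lid's handle: round steel bar 10 mm thick, 90 mm long, parallel to the hinge, 42 mm out from the lid's free edge in the lid's plane, 194 mm from the hinge axis; 70 mm above the bench when shut. Clear all round for pinching from above; a pinched bar turns between the fingers, so the gripper can point down through the whole swing.
- lid_hinge (a point): Middle of the lid's hinge axis (parallel to the chest's y), 76 mm along the chest's +x from its origin, 66 mm above the bench. When shut the bar lies 194 mm to the chest's -x of it and 4 mm higher; opening swings the bar up and over towards +x. The point's axes turn with the lid.
- crate: Fixed grey crate, outside 162 mm (x) by 242 mm (y), floor and walls 6 mm. Long sides and four corner posts 92 mm high; end walls (at +-y) 70 mm high between the posts, which start 53 mm from the middle. Inside 150 by 230 mm: four blanks fit flat two by two, lengthwise with the crate. Origin: centre of the underside, on the bench. One bail arm at each end.
- bail_l (a joint): Angle of the steel bail arm at the crate's +y end: 0 = lying level outside the crate (start), 1.57 = upright, balance point, 3.14 = lying level inward over the crate's mouth, on its stop. Swings freely: it falls to whichever side of upright it is on.
- bail_l_bar (a point): Middle of the cross bar of the bail at the crate's +y end: round steel bar, 9 mm thick, 90 mm long along the crate's x, 55 mm from its hinge axis; 76 mm above the bench when lying in or out. Clear all round for pinching from above; a pinched bar turns between the fingers.
- bail_l_hinge (a point): Middle of the hinge axis of that bail (parallel to the crate's x), 118 mm from the crate's centre along its y, 76 mm above the bench; the point's axes turn with the bail.
- bail_r (a joint): Angle of the steel bail arm at the crate's -y end: 0 = lying level outside the crate (start), 1.57 = upright, balance point, 3.14 = lying level inward over the crate's mouth, on its stop. Swings freely: it falls to whichever side of upright it is on.
- bail_r_bar (a point): Middle of the cross bar of the bail at the crate's -y end: round steel bar, 9 mm thick, 90 mm long along the crate's x, 55 mm from its hinge axis; 76 mm above the bench when lying in or out. Clear all round for pinching from above; a pinched bar turns between the fingers.
- bail_r_hinge (a point): Middle of the hinge axis of that bail (parallel to the crate's x), 118 mm from the crate's centre along its y, 76 mm above the bench; the point's axes turn with the bail.
- blank0: One of two to four like white half-mask blanks (absent: None), 56 mm in x, 100 mm in y: two round eye lobes 16 mm thick and a nose ridge in the middle, 24 mm wide in y, 46 mm long in x, top 54 mm above the underside. Origin: centre of the underside; z out of the nose. 0.12 kg. Starts flat on the chest's floor, lengthwise with the chest. Grip the nose from above across its 24 mm, near its top.
- blank1: One of two to four like white half-mask blanks (absent: None), 56 mm in x, 100 mm in y: two round eye lobes 16 mm thick and a nose ridge in the middle, 24 mm wide in y, 46 mm long in x, top 54 mm above the underside. Origin: centre of the underside; z out of the nose. 0.12 kg. Starts flat on the chest's floor, lengthwise with the chest. Grip the nose from above across its 24 mm, near its top.
- blank2: One of two to four like white half-mask blanks (absent: None), 56 mm in x, 100 mm in y: two round eye lobes 16 mm thick and a nose ridge in the middle, 24 mm wide in y, 46 mm long in x, top 54 mm above the underside. Origin: centre of the underside; z out of the nose. 0.12 kg. Starts flat on the chest's floor, lengthwise with the chest. Grip the nose from above across its 24 mm, near its top.
- blank3: One of two to four like white half-mask blanks (absent: None), 56 mm in x, 100 mm in y: two round eye lobes 16 mm thick and a nose ridge in the middle, 24 mm wide in y, 46 mm long in x, top 54 mm above the underside. Origin: centre of the underside; z out of the nose. 0.12 kg. Starts flat on the chest's floor, lengthwise with the chest. Grip the nose from above across its 24 mm, near its top.
- caddy: Loose wooden caddy: open tray 134 mm (x) by 214 mm (y), 40 mm high, fixed handle along its y over the middle. Origin: centre of the underside, z up. 0.55 kg. Starts on the bench. Stacked, it rests on the bail bars, its underside 80 mm above the bench, 11 mm below the rim of the crate's long sides, with 8 mm play all round; either way round will do.
- caddy_grip (a point): Middle of the caddy's handle: a round wooden bar 18 mm thick, along the caddy's y, 150 mm free length, its axis 115 mm above the underside, centred over the tray. The caddy balances when held here.
- glue_jar: Glue jar, 64 mm across, 90 mm high; bystander, leave alone. Origin at the centre of its underside.
- water_cup: White cup, 72 mm across, 85 mm high; bystander, leave alone. Origin under its centre.
- brush: Paint brush lying on the bench, 170 mm long; bystander, leave alone. It may lie between the chest and the crate.
- mould: Grey cast mould, a bowl 120 mm across, 50 mm high; bystander, leave alone.
- spatula: Spatula lying on the bench, 190 mm long; bystander, leave alone.
- primer_can: Primer can, 76 mm across, 100 mm high; bystander, leave alone.
- weight: Round steel weight, 60 mm across, 35 mm high; bystander, leave alone.

How it is judged:
On the way, in this order (a step that is already met when the one before it is completed fails the run):
1. the lid stands open past its balance point by itself, let go (value of joint lid above 1.75 rad and distance between the grasp point and lid_bar above 0.04 m), for 0.3 s.
2. every blank lies flat, nose up, on the crate's floor (x of blank0 in the frame of crate between -0.075 and 0.075 m and y of blank0 in the frame of crate between -0.115 and 0.115 m and z of each of blank0, blank1, blank2, blank3 in the frame of crate below 0.016 m and angle between each of blank0, blank1, blank2, blank3's own z axis and vertical below 0.2 rad and x of blank1 in the frame of crate between -0.075 and 0.075 m and y of blank1 in the frame of crate between -0.115 and 0.115 m and x of blank2 in the frame of crate between -0.075 and 0.075 m and y of blank2 in the frame of crate between -0.115 and 0.115 m and x of blank3 in the frame of crate between -0.075 and 0.075 m and y of blank3 in the frame of crate between -0.115 and 0.115 m), for 0.3 s.
3. both bail arms lie inward across the crate's mouth (value of joint each of bail_l, bail_r above 3 rad), for 0.3 s.
4. the caddy rests level on the bails inside the rim (all of step 3 and x of caddy in the frame of crate between -0.014 and 0.014 m and y of caddy in the frame of crate between -0.014 and 0.014 m and z of caddy in the frame of crate between 0.074 and 0.087 m and angle between caddy's own z axis and vertical below 0.06 rad and linear speed of caddy below 0.03 m/s), for 0.3 s.
At the end, for the whole second after the job is handed in: Every blank flat (0.2 rad), nose up, within 10 mm of the crate floor; bails in (over 3.0 rad); caddy underside 74 to 87 mm over the crate's underside, within 14 mm of its centre in x and y, level within 0.06 rad; lid shut (under 0.06 rad); all at rest (all of step 2 and all of step 4 and value of joint lid below 0.06 rad and linear speed of each of blank0, blank1, blank2, blank3 below 0.03 m/s); the robot touches nothing.
It fails at once if another thing on the bench is moved more than 40 mm (distance of any of glue_jar, water_cup, brush, mould, spatula, primer_can, weight from where it was at the start of the episode above 0.04 m).
Of blank0, blank1, blank2, blank3 only 2 to 4 are there at a start; the rules pass over those that are not, and their reading is None.
At some moment in a run one of blank0, blank1, blank2, blank3, caddy may be knocked a few centimetres aside while the robot is not near it.
It also fails if it takes over 210 s, if anything falls off the work surface, if the arm or the gripper's body presses on something with over 40 N, if the wrist force passes 120 N, or if a joint passes its speed limit or range.

## Working session

There is one attempt and no reset: what is moved stays moved. The work goes in short steps, Python scripts to look and compute and a tool call to move; the robot and the scene stay as the last step left them, time stands still between calls to the robot, and variables do not carry over. Pictures are saved under pics/ and viewed, at most 14 in all, crops included, and the job is handed in when it is done.

Besides the shell and the picture viewer there is one more tool, called as name(argument=value, ...) on one line, values as JSON. jog_arm: Moves the arm, as the interface text tells. Shifts and turns lie within -1 to 1; 1 stands for 0.05 m of shift or 8 degrees of turn. Its arguments: {"type":"object","properties":{"commands":{"type":"array"},"grip_force":{"type":"number"}},"required":["commands"]}

```bash
mkdir -p pics; ls
python3 - <<'E'
from station import manip
import cv2,numpy as np
print(manip.pinch_z, manip.state())
for n in("scene","top"):
    c=manip.capture(n); cv2.imwrite(f"pics/{n}0.png",c["frame"]); print(n,c["K"],c["k1"],c["pose"])
E
```

```text
pics
0.0187 {'time': 0.0, 'q': array([ 1.12439689,  0.43526653,  0.02498721,  1.57407543, -0.01160374,
        1.13399334, -0.07510322]), 'joint_velocities': array([-0.00019199, -0.0008519 ,  0.00187747,  0.00198006,  0.00222626,
       -0.00079593,  0.00079423]), 'tau': array([-3.01755963e-04, -6.70463848e+01,  1.02540705e+00, -3.16208231e+01,
        1.55554118e-02,  1.25659921e-02,  1.56132182e-05]), 'eef_pos': array([ 0.21044105, -0.58798206,  0.23050746]), 'ee_rot': array([-7.70901156e-04,  9.85268742e-01,  1.71011311e-01, -2.09125886e-04]), 'wrist_force': array([-0.3465082 ,  0.52731702, -0.09125653]), 'torque': array([-0.01639977,  0.0084207 , -0.01348947]), 'grasp_force': 0.0, 'grip_width': 0.08534302417123783}
scene [[479.91270722   0.         319.66287395]
 [  0.         479.91270722 242.07596773]
 [  0.           0.           1.        ]] -0.03737632151525004 [[ 0.85226179 -0.43478281  0.2908844   0.94385046]
 [ 0.52293237  0.69338909 -0.49573512 -0.65453707]
 [ 0.01384104  0.57460897  0.81831104  1.15242991]
 [ 0.          0.          0.          1.        ]]
top [[566.00824831   0.         324.24289698]
 [  0.         566.00824831 229.32349681]
 [  0.           0.           1.        ]] -0.15315620947032169 [[-2.25610162e-02  9.96020752e-01 -8.62186842e-02  4.76819567e-01]
 [-9.99744569e-01 -2.25926062e-02  6.09483708e-04 -2.80700007e-02]
 [-1.34084635e-03  8.62104118e-02  9.96276050e-01  1.47312162e+00]
 [ 0.00000000e+00  0.00000000e+00  0.00000000e+00  1.00000000e+00]]
```

View pics/top0.png

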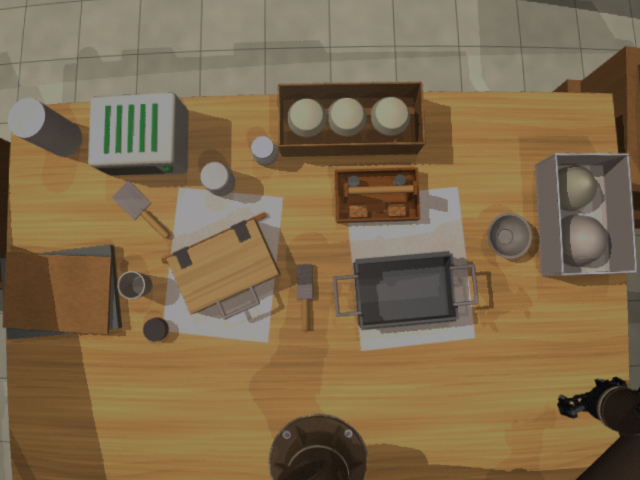

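View pics/scene0.png

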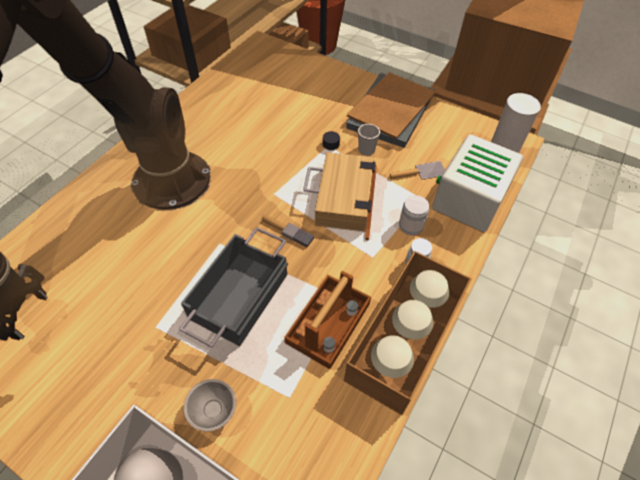

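The top view shows the chest around (222,265) with its handle bar near (241,305), the crate at (405,290) with bails out at (345,297) and (470,285), and the caddy at (377,195). The brush is between chest and crate at (305,290). I'll zoom in for exact pixels.

```bash
cat > h.py <<'E'
from station import manip
import cv2,numpy as np
from scipy.spatial.transform import Rotation as R
def rays(c,px,T=None):
    T=c["pose"] if T is None else T
    p=cv2.undistortPoints(np.float64(px).reshape(-1,1,2),c["K"],np.array([c["k1"],0,0,0,0.])).reshape(-1,2)
    d=np.c_[p[:,0],-p[:,1],-np.ones(len(p))]@T[:3,:3].T
    return T[:3,3],d
def onz(c,px,z,T=None):
    o,d=rays(c,px,T); return o+d*((z-o[2])/d[:,2])[:,None]
def proj(c,P,T=None):
    T=c["pose"] if T is None else T
    P=(np.float64(P).reshape(-1,3)-T[:3,3])@T[:3,:3]; P=P*[1,-1,-1]
    return cv2.projectPoints(P,np.zeros(3),np.zeros(3),c["K"],np.array([c["k1"],0,0,0,0.]))[0].reshape(-1,2)
def toolT():
    s=manip.state(); q=s["ee_rot"]; T=np.eye(4); T[:3,:3]=R.from_quat([q[1],q[2],q[3],q[0]]).as_matrix(); T[:3,3]=s["eef_pos"]; return T
def wrist():
    T=toolT(); c=manip.capture("wrist"); c["pose"]=T@c["tool_from_camera"]; return c
def go(p,yaw,first=None):
    """print tool-frame shift (units .05) and turn (units 8deg) to TCP p, pointing down, tool y axis along yaw (mod 180)"""
    T=toolT(); t=np.radians(yaw); y=np.array([np.cos(t),np.sin(t),0])
    if y@T[:3,1]<0:y=-y
    z=np.array([0,0,-1.]); Rt=np.c_[np.cross(y,z),y,z]
    rv=R.from_matrix(T[:3,:3].T@Rt).as_rotvec(degrees=True)/8
    dw=np.array(p)-T[:3,3]; print("pos",T[:3,3].round(4),"turn",rv.round(2),"shift now",(T[:3,:3].T@dw/.05).round(2),"shift after turn",(Rt.T@dw/.05).round(2))
E
python3 - <<'E'
import cv2,numpy as np
f=cv2.imread("pics/top0.png")
a=cv2.resize(f[200:330,155:295],None,fx=4,fy=4,interpolation=cv2.INTER_CUBIC)
b=cv2.resize(f[160:340,325:495],None,fx=4,fy=4,interpolation=cv2.INTER_CUBIC)
cv2.imwrite("pics/a.png",cv2.convertScaleAbs(a[:,:],alpha=1.2)); cv2.imwrite("pics/b.png",cv2.convertScaleAbs(cv2.resize(b,None,fx=.8,fy=.8),alpha=1.2))
E
```

```text
(no output)
```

View pics/a.png

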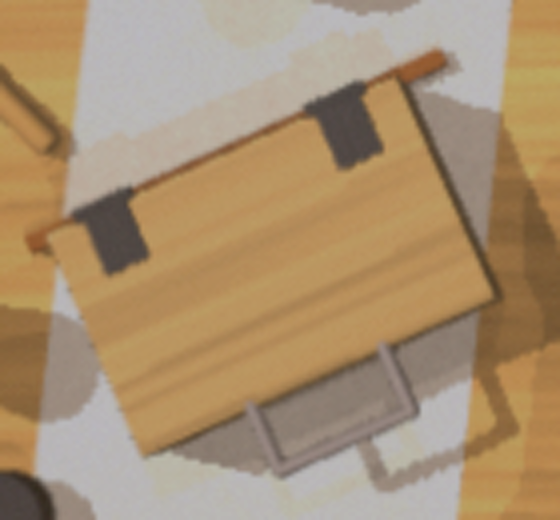

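View pics/b.png

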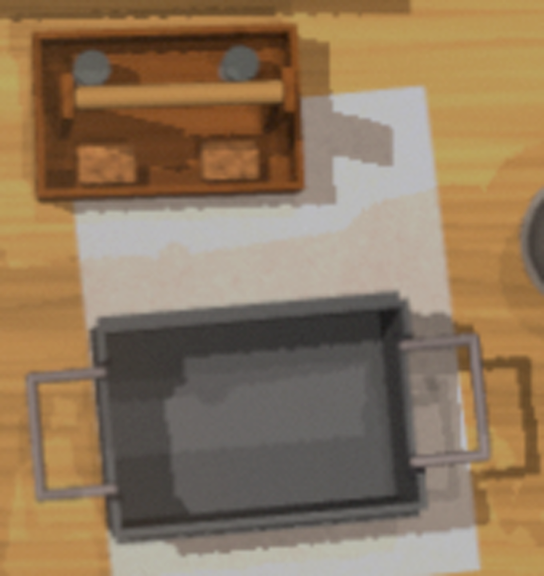

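Run:
```python
from h import *
c=manip.capture("top"); s=manip.capture("scene")
A=lambda l:np.array(l)/4+[155,200]
B=lambda l:np.array(l)/3.2+[325,160]
def show(n,P):
    print(n,P.round(4).tolist(),"mean",P.mean(0).round(4),"edges",np.linalg.norm(np.diff(P,axis=0),axis=1).round(4),"yaw",np.degrees(np.arctan2(*(P[1]-P[0])[1::-1])).round(1))
show("lid",onz(c,A([(48,232),(400,80),(498,298),(147,455)]),.072))
show("bar",onz(c,A([(281,468),(413,408)]),.075))
show("crate",onz(c,B([(95,322),(403,293),(425,510),(115,538)]),.092))
show("bl",onz(c,B([(33,377),(41,497)]),.078))
show("br",onz(c,B([(476,338),(486,458)]),.078))
show("cad",onz(c,B([(33,33),(297,25),(302,188),(38,200)]),.04))
show("cadh",onz(c,B([(77,96),(282,92)]),.12))
```

```text
lid [[0.5349, 0.3667, 0.072], [0.6253, 0.1432, 0.072], [0.4885, 0.0842, 0.072], [0.3951, 0.3048, 0.072]] mean [0.511  0.2247 0.072 ] edges [0.241  0.149  0.2395] yaw -68.0
bar [[0.3862, 0.2202, 0.075], [0.4218, 0.1377, 0.075]] mean [0.404  0.1789 0.075 ] edges [0.0899] yaw -66.7
crate [[0.518, -0.1014, 0.092], [0.5344, -0.3393, 0.092], [0.3679, -0.3505, 0.092], [0.3539, -0.1125, 0.092]] mean [ 0.4435 -0.2259  0.092 ] edges [0.2384 0.1669 0.2385] yaw -86.1
bl [[0.4773, -0.0534, 0.078], [0.3853, -0.0574, 0.078]] mean [ 0.4313 -0.0554  0.078 ] edges [0.0921] yaw -177.5
br [[0.4985, -0.3988, 0.078], [0.4053, -0.4032, 0.078]] mean [ 0.4519 -0.401   0.078 ] edges [0.0933] yaw -177.3
cad [[0.7523, -0.0608, 0.04], [0.7547, -0.274, 0.04], [0.6225, -0.2727, 0.04], [0.6175, -0.0615, 0.04]] mean [ 0.6867 -0.1672  0.04  ] edges [0.2132 0.1322 0.2113] yaw -89.4
cadh [[0.6879, -0.091, 0.12], [0.6878, -0.2466, 0.12]] mean [ 0.6878 -0.1688  0.12  ] edges [0.1556] yaw -90.1
```

jog_arm(commands=[[[0.8,-0.18,0,0,0,-0.58,-0.3],[0.8,-0.18,0,0,0,-0.58,-0.3],[0.8,-0.18,0,0,0,-0.58,-0.3],[0.8,-0.18,0,0,0,-0.58,-0.3],[0.8,-0.18,0,0,0,-0.58,-0.3],[0.8,-0.18,0,0,0,-0.58,-0.3],[0.8,-0.18,0,0,0,-0.58,-0.3],[0.8,-0.18,0,0,0,-0.58,-0.3],[0.8,-0.18,0,0,0,-0.58,-0.3],[0.8,-0.18,0,0,0,-0.58,-0.3]]])

```text
time: 1.2
eef_pos: [0.45, -0.2671, 0.2312]
ee_rot: [0.0, 0.837, 0.547, 0.0]
wrist_force: [0.9, -0.5, -0.4]
grip_width: 0.0301
grasp_force: 0.0
```

jog_arm(commands=[[[0.8,-0.18,0,0,0,-0.58,-0.3],[0.8,-0.18,0,0,0,-0.58,-0.3],[0.8,-0.18,0,0,0,-0.58,-0.3],[0.8,-0.18,0,0,0,-0.58,-0.3],[0.8,-0.18,0,0,0,-0.58,-0.3],[0.8,-0.18,0,0,0,-0.58,-0.3],[0.8,-0.18,0,0,0,-0.58,-0.3],[0.8,-0.18,0,0,0,-0.58,-0.3],[0.8,-0.18,0,0,0,-0.58,-0.3],[0,0,0,0,0,-0.58,-0.3]]])

```text
time: 2.2
eef_pos: [0.401, 0.0941, 0.2317]
ee_rot: [-0.0, 0.551, 0.834, 0.001]
wrist_force: [1.3, -0.4, -0.6]
grip_width: 0.0298
grasp_force: 0.0
```

Run:
```python
from h import *
go((.403,.179,.14),22.5)
print(manip.state()["q"].round(2),manip.state()["grip_width"])
c=wrist(); cv2.imwrite("pics/w1.png",c["frame"]); print(c["tool_from_camera"].round(3), c["K"],c["k1"])
```

```text
pos [0.401  0.0941 0.2317] turn [ 0.   -0.01  0.08] shift now [1.54 0.7  1.84] shift after turn [1.55 0.69 1.83]
[ 0.25  0.15 -0.67  2.01  0.1   1.02 -0.06] 0.02979700245799301
[[-0.     0.962  0.272  0.069]
 [ 1.     0.    -0.001  0.   ]
 [-0.001  0.272 -0.962 -0.142]
 [ 0.     0.     0.     1.   ]] [[407.44647694   0.         321.29822233]
 [  0.         407.44647694 237.55351652]
 [  0.           0.           1.        ]] -0.032860890837894445
```

jog_arm(commands=[[[0.5,0.23,0.6,0,0,0.08,-0.3],[0.5,0.23,0.6,0,0,0,-0.3],[0.55,0.23,0.63,0,0,0,-0.3],[0,0,0,0,0,0,-0.3]]])

```text
time: 2.65
eef_pos: [0.4043, 0.1764, 0.1368]
ee_rot: [-0.002, 0.559, 0.829, -0.001]
wrist_force: [-0.5, -0.3, 1.0]
grip_width: 0.0298
grasp_force: 0.0
```

Run:
```python
from h import *
go((.403,.179,.0515),22.5)
c=wrist()
f=c["frame"]
a=np.radians(22.5);u=np.array([np.cos(a),np.sin(a),0]);v=np.array([-np.sin(a),np.cos(a),0])
for k in(-.045,0,.045):
    p=proj(c,np.array([.403,.179,.07])+k*v)[0]; cv2.circle(f,(int(p[0]),int(p[1])),4,(0,0,255),1); print(p)
cv2.imwrite("pics/w2.png",f)
```

```text
pos [0.4043 0.1764 0.1368] turn [-0.03 -0.02 -0.06] shift now [0.05 0.   1.71] shift after turn [ 0.06 -0.    1.71]
[320.99076965 326.55812407]
[320.21539875 250.84685711]
[319.35133127 166.15386393]
```

View pics/w2.png

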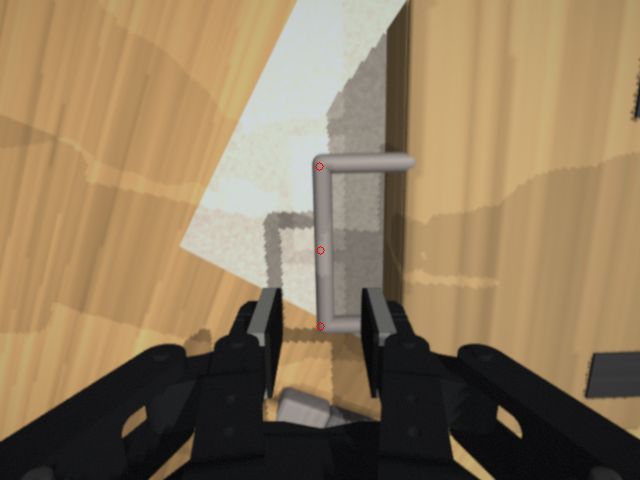

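The bar runs from (320,160) to (327,325), within 2 mm of the prediction and between the open fingers. I'll descend and pinch it.

jog_arm(commands=[[[0.1,0.03,0.6,0,0,0,-0.3],[0.0,0,0.6,0,0,0,-0.3],[0,0,0.5,0,0,0,-0.3],[0,0,0,0,0,0,-0.3],[0,0,0,0,0,0,-1],[0,0,0,0,0,0,-1],[0,0,0,0,0,0,-1],[0,0,0,0,0,0,-1],[0,0,0,0,0,0,-1]]], grip_force=50)

```text
time: 3.6
eef_pos: [0.4049, 0.178, 0.056]
ee_rot: [0.0, 0.56, 0.828, -0.001]
wrist_force: [-5.0, -3.2, -0.8]
grip_width: 0.0083
grasp_force: 48.6
```

Run:
```python
from h import *
T=toolT(); s=manip.state()
print(s["grip_width"],s["grasp_force"],T.round(3))
P0=T[:3,3]+T[:3,2]*-.0187; print(P0)
# arc in tool frame (y along chest +x approx, z down): cumulative steps
th0=np.arcsin(.004/.194); ths=np.linspace(0,1.87,20); 
y=.194*(np.cos(th0)-np.cos(ths+th0)); z=.194*(np.sin(ths+th0)-np.sin(th0))
print((np.diff(y)/.05).round(2).tolist(),(-np.diff(z)/.05).round(2).tolist())
```

```text
0.008273501516053878 48.6208176612854 [[-0.372  0.928 -0.001  0.405]
 [ 0.928  0.372 -0.002  0.178]
 [-0.002 -0.001 -1.     0.056]
 [ 0.     0.     0.     1.   ]]
[0.4048938  0.1780118  0.07470239]
[0.03, 0.06, 0.1, 0.14, 0.17, 0.2, 0.23, 0.26, 0.29, 0.31, 0.33, 0.35, 0.36, 0.37, 0.38, 0.38, 0.38, 0.38, 0.37] [-0.38, -0.38, -0.37, -0.36, -0.34, -0.32, -0.3, -0.28, -0.25, -0.22, -0.19, -0.16, -0.12, -0.08, -0.05, -0.01, 0.03, 0.07, 0.1]
```

jog_arm(commands=[[[0,0.03,-0.38,0,0,0,-1],[0,0.06,-0.38,0,0,0,-1],[0,0.1,-0.37,0,0,0,-1],[0,0.14,-0.36,0,0,0,-1],[0,0.17,-0.34,0,0,0,-1],[0,0.2,-0.32,0,0,0,-1],[0,0.23,-0.3,0,0,0,-1],[0,0.26,-0.28,0,0,0,-1],[0,0.29,-0.25,0,0,0,-1],[0,0,0,0,0,0,-1]]])

```text
time: 4.6
eef_pos: [0.4728, 0.2072, 0.2081]
ee_rot: [-0.0, 0.56, 0.828, -0.001]
wrist_force: [-19.3, -5.3, 23.0]
grip_width: 0.0076
grasp_force: 50.3
```

jog_arm(commands=[[[0,0.28,-0.26,0,0,0,-1],[0,0.31,-0.23,0,0,0,-1],[0,0.34,-0.2,0,0,0,-1],[0,0.36,-0.15,0,0,0,-1],[0,0.37,-0.11,0,0,0,-1],[0,0.38,-0.06,0,0,0,-1],[0,0.38,-0.02,0,0,0,-1],[0,0.38,0.02,0,0,0,-1],[0,0.38,0.06,0,0,0,-1],[0,0,0,0,0,0,-1]]])

```text
time: 5.6
eef_pos: [0.6195, 0.2696, 0.2506]
ee_rot: [-0.004, 0.559, 0.829, 0.0]
wrist_force: [-6.5, 7.9, -11.8]
grip_width: 0.0075
grasp_force: 49.8
```

jog_arm(commands=[[[0,0.3,0.08,0,0,0,-1],[0,0.1,0.03,0,0,0,-1],[0,0,0,0,0,0,-0.4],[0,0,0,0,0,0,-0.3],[0,0,0,0,0,0,-0.3],[0,0,-0.5,0,0,0,-0.3],[0,0,-0.7,0,0,0,-0.3],[0,-0.4,-0.7,0,0,0,-0.3],[0,-0.8,0,0,0,0,-0.3],[0,-0.8,0,0,0,0,-0.3]]])

```text
time: 6.6
eef_pos: [0.5471, 0.2358, 0.3426]
ee_rot: [0.001, 0.561, 0.828, 0.001]
wrist_force: [-0.2, 0.4, 0.3]
grip_width: 0.0299
grasp_force: 0.0
```

jog_arm(commands=[[[0,-0.8,0,0,0,0,-0.3],[0,-0.8,0,0,0,0,-0.3],[0,-0.8,0,0,0,0,0],[0,0,0,0,0,0,0]]])

```text
time: 7.0
eef_pos: [0.4322, 0.1898, 0.342]
ee_rot: [0.001, 0.56, 0.828, -0.001]
wrist_force: [0.3, -0.0, 0.3]
grip_width: 0.0424
grasp_force: 0.0
```

Run:
```python
from h import *
c=manip.capture("top");f=c["frame"];cv2.imwrite("pics/top1.png",f)
w=wrist();cv2.imwrite("pics/w3.png",w["frame"]); np.save("w3pose.npy",w["pose"])
b=cv2.resize(f[190:330,155:295],None,fx=3.2,fy=3.2,interpolation=cv2.INTER_CUBIC)
g=cv2.resize(w["frame"],None,fx=.5,fy=.5)
o=np.zeros((448,780,3),np.uint8); o[:448,:448]=b; o[:240,455:775]=g; cv2.imwrite("pics/c.png",o)
print(toolT().round(3))
```

```text
[[-0.371  0.929  0.003  0.436]
 [ 0.929  0.371 -0.001  0.191]
 [-0.002  0.003 -1.     0.342]
 [ 0.     0.     0.     1.   ]]
```

View pics/c.png

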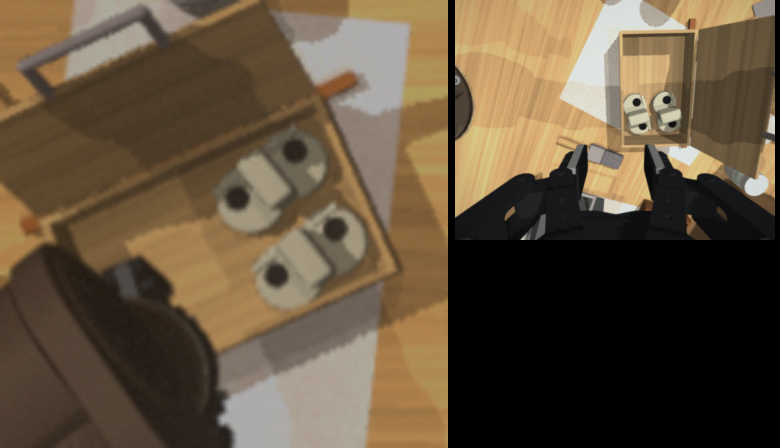

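The lid stands open, bar at about (90,35). There are two blanks in the chest; noses at about (266,180) and (302,255) in the left panel.

Run:
```python
from h import *
c=manip.capture("top")
B=lambda l:np.array(l)/3.2+[155,190]
e=onz(c,B([(237,198),(294,151),(276,275),(336,229)]),.022); print(e.round(4))
for i in(0,2): d=e[i+1]-e[i]; print("mid",e[i:i+2].mean(0).round(4),"y-axis yaw",np.degrees(np.arctan2(-d[1],-d[0])).round(1),np.linalg.norm(d).round(4))
print("nose",onz(c,B([(266,180),(302,255)]),.05).round(4))
# wrist check: dark eyes
f=cv2.imread("pics/w3.png");T=np.load("w3pose.npy");w=manip.capture("wrist")
W=lambda l:(np.array(l)-[455,0])*2.
print(onz(w,W([(636,101),(641,126),(662,99),(673,124)]),.022,T).round(4))
g=np.array([.511,.2247,0]);a=np.radians(22.3);Rz=np.array([[np.cos(a),-np.sin(a)],[np.sin(a),np.cos(a)]])
for i in(0,2): print("chest frame",(e[i:i+2].mean(0)[:2]-g[:2])@Rz)
```

```text
[[0.5496 0.2176 0.022 ]
 [0.5866 0.1709 0.022 ]
 [0.4872 0.1867 0.022 ]
 [0.5231 0.1378 0.022 ]]
mid [0.5681 0.1942 0.022 ] y-axis yaw 128.4 0.0595
mid [0.5051 0.1623 0.022 ] y-axis yaw 126.3 0.0607
nose [[0.562  0.1896 0.05  ]
 [0.5023 0.1618 0.05  ]]
[[0.487  0.1898 0.022 ]
 [0.5221 0.1387 0.022 ]
 [0.5407 0.2163 0.022 ]
 [0.591  0.1715 0.022 ]]
chest frame [ 0.04128564 -0.04984685]
chest frame [-0.02912653 -0.05553124]
```

jog_arm(commands=[[[0,0,0,0,0,-1,0],[0,0,0,0,0,-1,0],[0,0,0,0,0,-1,0],[0,0,0,0,0,-1,0],[0,0,0,0,0,-1,0],[0,0,0,0,0,-1,0],[0,0,0,0,0,-1,0],[0,0,0,0,0,-1,0],[0,0,0,0,0,-1,0],[0,0,0,0,0,-1,0]]])

```text
time: 8.2
eef_pos: [0.4373, 0.1919, 0.3407]
ee_rot: [-0.0, -0.106, 0.994, 0.001]
wrist_force: [0.3, 0.8, 0.5]
grip_width: 0.0425
grasp_force: 0.0
```

jog_arm(commands=[[[0,0,0,0,0,-1,0],[0,0,0,0,0,-1,0],[0,0,0,0,0,-1,0],[0,0,0,0,0,0,0],[0,0,0,0,0,0,0]]])

```text
time: 8.7
eef_pos: [0.4369, 0.1917, 0.3407]
ee_rot: [-0.0, -0.306, 0.952, 0.001]
wrist_force: [-0.7, -0.0, 0.2]
grip_width: 0.043
grasp_force: 0.0
```

Run:
```python
from h import *
go((.504,.162,.18),126.5)
```

```text
pos [0.4369 0.1917 0.3407] turn [ 0.01  0.   -0.11] shift now [-0.75 -1.27  3.21] shift after turn [-0.73 -1.28  3.21]
```

jog_arm(commands=[[[-0.2,-0.32,0.6,0,0,-0.1,0],[-0.2,-0.32,0.6,0,0,0,0],[-0.2,-0.32,0.6,0,0,0,0],[-0.15,-0.32,0.6,0,0,0,0],[0,0,0.4,0,0,0,0.1],[0,0,0,0,0,0,0.1],[0,0,0,0,0,0,0.1]]])

```text
time: 9.4
eef_pos: [0.5045, 0.163, 0.2012]
ee_rot: [-0.0, -0.314, 0.949, 0.0]
wrist_force: [0.0, -0.3, 1.0]
grip_width: 0.047
grasp_force: 0.0
```

Run:
```python
from h import *
go((.504,.162,.03),126.5)
c=wrist();cv2.imwrite("pics/w4.png",c["frame"]);np.save("w4pose.npy",c["pose"])
```

```text
pos [0.5045 0.163  0.2012] turn [ 0.   -0.    0.01] shift now [ 0.02 -0.01  3.42] shift after turn [ 0.02 -0.01  3.42]
```

View pics/w4.png

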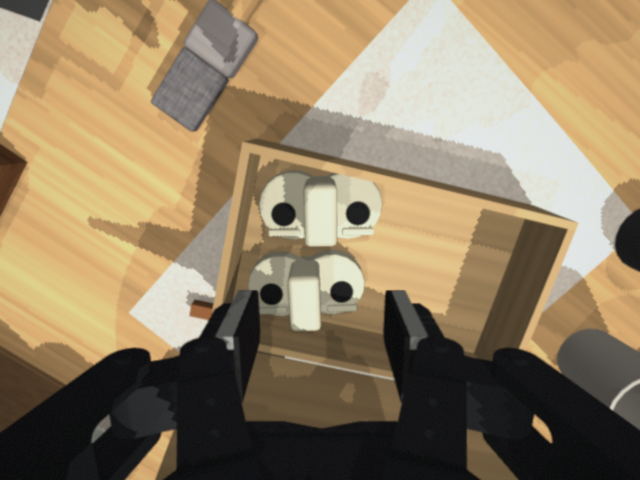

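The wrist view shows nose tops at (321,214) and (305,303), with edges upright in the image, so the tool yaw matches the blanks.

Run:
```python
from h import *
c=manip.capture("wrist");T=np.load("w4pose.npy")
print(onz(c,[(321,185),(321,214),(322,243),(305,278),(305,303),(306,328)],.060,T).round(4))
print(onz(c,[(283,214),(358,213),(271,294),(342,292)],.022,T).round(4))
```

```text
[[0.4835 0.1471 0.06  ]
 [0.5001 0.1595 0.06  ]
 [0.5169 0.1728 0.06  ]
 [0.5462 0.1789 0.06  ]
 [0.5626 0.1907 0.06  ]
 [0.5792 0.2037 0.06  ]]
[[0.5251 0.1399 0.022 ]
 [0.4885 0.1879 0.022 ]
 [0.5883 0.1718 0.022 ]
 [0.5508 0.2193 0.022 ]]
```

jog_arm(commands=[[[0.06,0,0.7,0,0,0,0.1],[0,0,0.7,0,0,0,0.1],[0,0,0.7,0,0,0,0.1],[0,0,0.7,0,0,0,0.1],[0,0,0.4,0,0,0,0.1],[0,0,0.22,0,0,0,0.1],[0,0,0,0,0,0,-1],[0,0,0,0,0,0,-1],[0,0,0,0,0,0,-1],[0,0,0,0,0,0,-1]]], grip_force=40)

```text
time: 10.5
eef_pos: [0.5028, 0.1608, 0.0309]
ee_rot: [0.001, -0.314, 0.949, -0.0]
wrist_force: [0.6, -1.7, 6.2]
grip_width: 0.0236
grasp_force: 41.1
```

jog_arm(commands=[[[0,0,0,0,0,0,-1],[0,0,-0.3,0,0,0,-1],[0,0,-0.6,0,0,0,-1],[0,0,-0.7,0,0,0,-1],[0,0,-0.7,0,0,0,-1],[0,0,-0.7,0,0,0,-1],[0,0,-0.5,0,0,0,-1],[0,0,0,0,0,0,-1]]])

```text
time: 11.3
eef_pos: [0.5033, 0.1619, 0.2092]
ee_rot: [0.003, -0.315, 0.949, -0.0]
wrist_force: [0.5, 0.2, -1.4]
grip_width: 0.0237
grasp_force: 40.4
```

Run:
```python
from h import *
s=manip.state();print(s["grip_width"],s["grasp_force"],s["q"].round(2))
a=np.radians(3.5);C=np.array([.4425,-.227]);X=np.array([np.cos(a),np.sin(a)])
for k in(-.037,.037):
    p=C+k*X; print(p); go((*p,.20),93.5)
```

```text
0.023661773689378687 40.43144345283508 [ 0.25  0.44 -0.9   1.79  0.39  1.09  1.43]
[ 0.40556901 -0.2292588 ]
pos [0.5033 0.1619 0.2092] turn [-0.    0.04  4.15] shift now [ 6.24 -5.11  0.16] shift after turn [ 2.43 -7.69  0.18]
[ 0.47943099 -0.2247412 ]
pos [0.5033 0.1619 0.2092] turn [-0.    0.04  4.15] shift now [ 5.   -5.92  0.17] shift after turn [ 0.95 -7.69  0.18]
```

jog_arm(commands=[[[0,0,0,0,0,0.83,-1],[0,0,0,0,0,0.83,-1],[0,0,0,0,0,0.83,-1],[0,0,0,0,0,0.83,-1],[0,0,0,0,0,0.83,-1],[0.2,-0.64,0,0,0,0,-1],[0.2,-0.64,0,0,0,0,-1],[0.2,-0.64,0,0,0,0,-1],[0.2,-0.64,0,0,0,0,-1],[0.2,-0.64,0,0,0,0,-1]]])

```text
time: 12.3
eef_pos: [0.4605, -0.0033, 0.2046]
ee_rot: [-0.001, -0.03, 1.0, -0.0]
wrist_force: [1.0, -1.1, -0.4]
grip_width: 0.0234
grasp_force: 40.4
```

jog_arm(commands=[[[0.2,-0.64,0,0,0,0,-1],[0.2,-0.64,0,0,0,0,-1],[0.2,-0.64,0,0,0,0,-1],[0.2,-0.64,0,0,0,0,-1],[0.2,-0.64,0,0,0,0,-1],[0.2,-0.64,0,0,0,0,-1],[0.2,-0.64,0,0,0,0,-1],[0,0,0,0,0,0,-1],[0,0,0,0,0,0,-1]]])

```text
time: 13.2
eef_pos: [0.4047, -0.23, 0.2045]
ee_rot: [-0.0, -0.029, 1.0, 0.0]
wrist_force: [-0.3, 0.3, -1.4]
grip_width: 0.0236
grasp_force: 40.3
```

Run:
```python
from h import *
go((.4056,-.2293,.032),93.5)
s=manip.state();print(s["grip_width"])
c=wrist()
# check crate edges: draw predicted crate rim
f=c["frame"];a=np.radians(3.5);X=np.array([np.cos(a),np.sin(a),0]);Y=np.array([-np.sin(a),np.cos(a),0]);C=np.array([.4425,-.227,.092])
P=[C+i*.081*X+j*.121*Y for i,j in((-1,-1),(-1,1),(1,1),(1,-1))]
cv2.polylines(f,[proj(c,P).astype(int).reshape(-1,1,2)],True,(0,0,255),1)
cv2.imwrite("pics/w5.png",f)
```

```text
pos [ 0.4047 -0.23    0.2045] turn [ 0.01 -0.01 -0.02] shift now [-0.02  0.01  3.45] shift after turn [-0.02  0.01  3.45]
0.023593241081976343
```

View pics/w5.png

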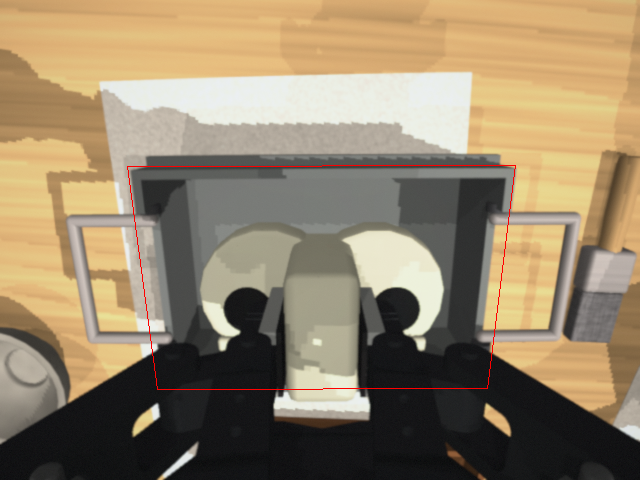

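The predicted rim matches the crate's edges to a few pixels, and the blank is held straight above the crate. I'll lower it and release.

jog_arm(commands=[[[0,0,0.7,0,0,0,-1],[0,0,0.7,0,0,0,-1],[0,0,0.7,0,0,0,-1],[0,0,0.6,0,0,0,-1],[0,0,0.4,0,0,0,-1],[0,0,0.2,0,0,0,-1],[0,0,0.13,0,0,0,-1],[0,0,0,0,0,0,-1],[0,0,0,0,0,0,-0.1],[0,0,0,0,0,0,-0.1]]])

```text
time: 14.25
eef_pos: [0.4062, -0.2303, 0.0343]
ee_rot: [0.001, -0.03, 1.0, -0.001]
wrist_force: [0.6, 0.5, 0.3]
grip_width: 0.0385
grasp_force: 0.0
```

jog_arm(commands=[[[0,0,0,0,0,0,-0.1],[0,0,-0.3,0,0,0,-0.1],[0,0,-0.7,0,0,0,-0.1],[0,0,-0.7,0,0,0,-0.1],[0,0,-0.7,0,0,0,0.1],[0,0,-0.7,0,0,0,0.1],[0,0,-0.3,0,0,0,0.1],[0,0.6,0,0,0,-0.83,0.1],[0,0.6,0,0,0,-0.83,0.1],[0,0.6,0,0,0,-0.83,0.1]]])

```text
time: 15.25
eef_pos: [0.3899, -0.1407, 0.2039]
ee_rot: [0.001, -0.205, 0.979, -0.0]
wrist_force: [-0.2, 0.7, 0.4]
grip_width: 0.0468
grasp_force: 0.0
```

jog_arm(commands=[[[0,0.6,0,0,0,-0.83,0.1],[0,0.6,0,0,0,-0.9,0.1],[0,0,0,0,0,0,0.1]]])

```text
time: 15.55
eef_pos: [0.361, -0.0855, 0.2035]
ee_rot: [-0.001, -0.323, 0.946, -0.001]
wrist_force: [-0.2, -0.5, -0.1]
grip_width: 0.0473
grasp_force: 0.0
```

Run:
```python
from h import *
go((.565,.1925,.2),127)
```

```text
pos [ 0.361  -0.0855  0.2035] turn [-0.   -0.01  0.08] shift now [-6.63  1.91  0.06] shift after turn [-6.6   1.99  0.07]
```

jog_arm(commands=[[[-0.66,0.2,0,0,0,0,0.1],[-0.66,0.2,0,0,0,0,0.1],[-0.66,0.2,0,0,0,0,0.1],[-0.66,0.2,0,0,0,0,0.1],[-0.66,0.2,0,0,0,0,0.1],[-0.66,0.2,0,0,0,0,0.1],[-0.66,0.2,0,0,0,0,0.1],[-0.66,0.2,0,0,0,0,0.1],[-0.66,0.2,0,0,0,0,0.1],[0,0,0,0,0,0,0.1]]])

```text
time: 16.55
eef_pos: [0.5469, 0.1671, 0.2035]
ee_rot: [0.001, -0.32, 0.947, 0.001]
wrist_force: [0.5, 0.3, -0.3]
grip_width: 0.047
grasp_force: 0.0
```

Run:
```python
from h import *
go((.565,.1925,.031),127)
c=wrist();f=c["frame"];cv2.imwrite("pics/w6.png",f)
m=(f.max(2)<50).astype(np.uint8);m[285:]=0
n,l,st,ce=cv2.connectedComponentsWithStats(m)
for i in range(1,n):
    if 150<st[i,4]<1500: print(ce[i].round(1),st[i],onz(c,[ce[i]],.022).round(4))
print(proj(c,[(.5883,.1718,.022),(.5508,.2193,.022)]))
```

```text
pos [0.5469 0.1671 0.2035] turn [0.01 0.02 0.04] shift now [-0.59  0.18  3.45] shift after turn [-0.6   0.19  3.45]
[366.6 248.8] [357 239  20  20 322] [[0.5505 0.2176 0.022 ]]
[294.7 250.2] [284 240  22  21 355] [[0.5877 0.1707 0.022 ]]
[[295.33154066 251.44138744]
 [368.00126603 250.21231171]]
```

jog_arm(commands=[[[-0.6,0.19,0,0,0,0,0.1],[0,0,0.7,0,0,0,0.1],[0,0,0.7,0,0,0,0.1],[0,0,0.7,0,0,0,0.1],[0,0,0.7,0,0,0,0.1],[0,0,0.4,0,0,0,0.1],[0,0,0.23,0,0,0,0.1],[0,0,0,0,0,0,-1],[0,0,0,0,0,0,-1],[0,0,0,0,0,0,-1]]], grip_force=40)

```text
time: 17.6
eef_pos: [0.5638, 0.1889, 0.0331]
ee_rot: [0.001, -0.319, 0.948, -0.0]
wrist_force: [-0.0, 0.3, -1.6]
grip_width: 0.0232
grasp_force: 43.2
```

jog_arm(commands=[[[0,0,0,0,0,0,-1],[0,0,0,0,0,0,-1],[0,0,-0.3,0,0,0,-1],[0,0,-0.6,0,0,0,-1],[0,0,-0.7,0,0,0,-1],[0,0,-0.7,0,0,0,-1],[0,0,-0.7,0,0,0,-1],[0,0,-0.5,0,0,0,-1],[0,0,0,0,0,0,-1]]])

```text
time: 18.5
eef_pos: [0.5645, 0.1904, 0.212]
ee_rot: [0.004, -0.319, 0.948, 0.0]
wrist_force: [0.3, 0.4, -1.3]
grip_width: 0.0234
grasp_force: 43.4
```

Run:
```python
from h import *
go((.4794,-.2247,.2),93.5)
```

```text
pos [0.5645 0.1904 0.212 ] turn [0.   0.05 4.22] shift now [ 6.38 -5.58  0.21] shift after turn [ 2.21 -8.18  0.24]
```

jog_arm(commands=[[[0.3,-0.5,0,0,0,0.84,-1],[0.3,-0.5,0,0,0,0.84,-1],[0.3,-0.5,0,0,0,0.84,-1],[0.2,-0.5,0,0,0,0.84,-1],[0.2,-0.5,0,0,0,0.84,-1],[0,-0.6,0,0,0,0,-1],[0,-0.6,0,0,0,0,-1],[0,-0.6,0,0,0,0,-1],[0,-0.6,0,0,0,0,-1],[0,-0.6,0,0,0,0,-1]]])

```text
time: 19.5
eef_pos: [0.5637, -0.1023, 0.2068]
ee_rot: [-0.0, -0.032, 0.999, 0.0]
wrist_force: [0.5, -0.0, -0.8]
grip_width: 0.0238
grasp_force: 43.3
```

jog_arm(commands=[[[0,-0.6,0,0,0,0,-1],[0,-0.6,0,0,0,0,-1],[0,0,0,0,0,0,-1],[0,0,0,0,0,0,-1]]])

```text
time: 19.9
eef_pos: [0.5675, -0.1615, 0.2065]
ee_rot: [-0.0, -0.031, 1.0, 0.0]
wrist_force: [0.1, 0.5, -0.8]
grip_width: 0.0231
grasp_force: 43.3
```

Run:
```python
from h import *
go((.4794,-.2247,.2),93.5)
```

```text
pos [ 0.5675 -0.1615  0.2065] turn [ 0.   -0.01  0.  ] shift now [ 1.84 -1.15  0.13] shift after turn [ 1.83 -1.15  0.13]
```

jog_arm(commands=[[[0.61,-0.38,0,0,0,0,-1],[0.61,-0.38,0,0,0,0,-1],[0.61,-0.38,0,0,0,0,-1],[0,0,0,0,0,0,-1],[0,0,0.7,0,0,0,-1],[0,0,0.7,0,0,0,-1],[0,0,0.7,0,0,0,-1],[0,0,0.6,0,0,0,-1],[0,0,0.4,0,0,0,-1],[0,0,0.2,0,0,0,-1]]])

```text
time: 20.9
eef_pos: [0.4799, -0.2216, 0.0403]
ee_rot: [-0.001, -0.033, 0.999, 0.001]
wrist_force: [-0.5, -0.6, -1.0]
grip_width: 0.0234
grasp_force: 43.3
```

jog_arm(commands=[[[0,0,0.14,0,0,0,-1],[0,0,0,0,0,0,-1],[0,0,0,0,0,0,-0.1],[0,0,0,0,0,0,-0.1],[0,0,0,0,0,0,-0.1],[0,0,-0.5,0,0,0,-0.1],[0,0,-0.7,0,0,0,-0.1],[0,0,-0.7,0,0,0,-0.1],[0,0,-0.7,0,0,0,-0.1],[0,0,-0.7,0,0,0,-0.3]]])

```text
time: 21.9
eef_pos: [0.4801, -0.2237, 0.2018]
ee_rot: [0.0, -0.032, 1.0, -0.0]
wrist_force: [0.2, -1.0, -0.2]
grip_width: 0.0298
grasp_force: 0.0
```

Run:
```python
from h import *
c=wrist();t=manip.capture("top")["frame"]
b=cv2.resize(t[160:340,155:495],None,fx=1.5,fy=1.5)
o=np.zeros((480,560,3),np.uint8);o[:270,:510]=b;g=cv2.resize(c["frame"],None,fx=.43,fy=.43);o[272:272+g.shape[0],:g.shape[1]]=g
cv2.imwrite("pics/d.png",o)
a=np.radians(3.5);Y=np.array([-np.sin(a),np.cos(a)]);C=np.array([.4425,-.227])
for k in(.173,-.173): print(C+k*Y); go((*(C+k*Y),.14),93.5)
```

```text
[ 0.4319386  -0.05432268]
pos [ 0.483  -0.2242  0.205 ] turn [-0.03  0.05  0.01] shift now [0.82 3.46 1.28] shift after turn [0.81 3.45 1.3 ]
[ 0.4530614  -0.39967732]
pos [ 0.483  -0.2242  0.205 ] turn [-0.03  0.05  0.01] shift now [ 0.83 -3.46  1.31] shift after turn [ 0.81 -3.47  1.3 ]
```

View pics/d.png

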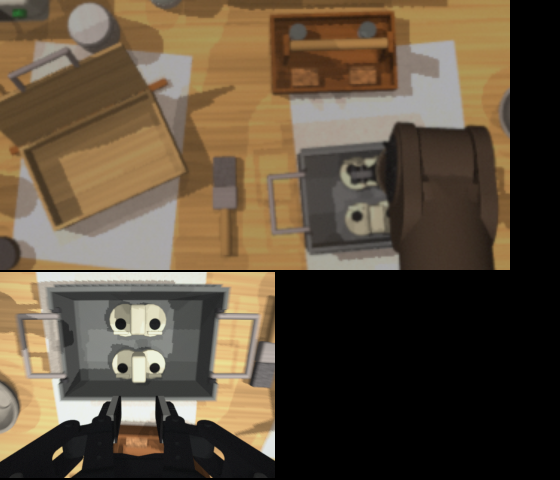

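Chest is empty, both blanks lie nose up in the crate, and the caddy is unmoved. Next is the +y bail.

jog_arm(commands=[[[0.16,0.69,0,0,0,0,-0.3],[0.16,0.69,0,0,0,0,-0.3],[0.16,0.69,0,0,0,0,-0.3],[0.16,0.69,0,0,0,0,-0.3],[0.16,0.69,0,0,0,0,-0.3],[0,0,0.6,0,0,0,-0.3],[0,0,0.6,0,0,0,-0.3],[0,0,0,0,0,0,-0.3]]])

```text
time: 22.8
eef_pos: [0.427, -0.054, 0.1374]
ee_rot: [-0.003, -0.032, 0.999, 0.0]
wrist_force: [-0.6, 0.6, 0.6]
grip_width: 0.0297
grasp_force: 0.0
```

Run:
```python
from h import *
go((.4319,-.0543,.057),93.5)
c=wrist();f=c["frame"];cv2.imwrite("pics/w7.png",f)
p=proj(c,(.4319,-.0543,.076))[0];print(p)
r=int(p[1]);g=cv2.cvtColor(f,cv2.COLOR_BGR2HSV)[r-12,260:390];print(g[::3,1].tolist())
print(cv2.cvtColor(f,cv2.COLOR_BGR2HSV)[r-60,260:390][::3,1].tolist())
cv2.imwrite("pics/e.png",f[60:340,160:480])
```

```text
pos [ 0.427  -0.054   0.1374] turn [ 0.01 -0.04  0.02] shift now [-0.11 -0.01  1.61] shift after turn [-0.1  -0.01  1.61]
[319.63759361 266.9523531 ]
[120, 118, 119, 118, 118, 111, 111, 109, 110, 111, 111, 113, 113, 113, 112, 114, 114, 114, 25, 21, 22, 21, 23, 60, 114, 106, 104, 115, 115, 116, 115, 115, 104, 103, 102, 102, 103, 102, 101, 102, 110, 120, 119, 119]
[117, 116, 118, 117, 117, 117, 117, 108, 106, 105, 106, 106, 105, 106, 106, 105, 106, 109, 24, 21, 20, 21, 22, 49, 114, 115, 115, 110, 106, 106, 106, 107, 106, 106, 106, 106, 107, 106, 106, 106, 106, 106, 105, 106]
```

View pics/e.png

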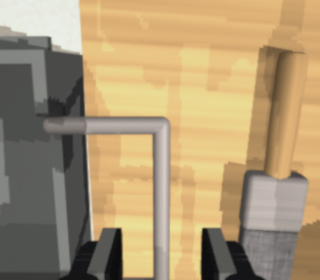

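jog_arm(commands=[[[-0.1,0,0.6,0,0,0,-0.3],[0,0,0.6,0,0,0,-0.3],[0,0,0.42,0,0,0,-0.3],[0,0,0,0,0,0,-0.3],[0,0,0,0,0,0,-1],[0,0,0,0,0,0,-1],[0,0,0,0,0,0,-1],[0,0,0,0,0,0,-1]]], grip_force=30)

```text
time: 23.65
eef_pos: [0.4357, -0.0537, 0.0602]
ee_rot: [0.001, -0.031, 1.0, -0.0]
wrist_force: [-1.7, 1.1, 9.6]
grip_width: 0.0079
grasp_force: 30.0
```

jog_arm(commands=[[[0,-0.04,-0.28,0,0,0,-1],[0,-0.1,-0.26,0,0,0,-1],[0,-0.17,-0.23,0,0,0,-1],[0,-0.22,-0.18,0,0,0,-1],[0,-0.26,-0.12,0,0,0,-1],[0,-0.28,-0.05,0,0,0,-1],[0,0,0,0,0,0,-1]]])

```text
time: 24.35
eef_pos: [0.4393, -0.1088, 0.1169]
ee_rot: [0.002, -0.031, 1.0, -0.001]
wrist_force: [-3.2, -1.1, 16.6]
grip_width: 0.0074
grasp_force: 31.6
```

jog_arm(commands=[[[0,-0.28,0.0,0,0,0,-1],[0,-0.26,0.07,0,0,0,-1],[0,-0.23,0.16,0,0,0,-1],[0,-0.18,0.21,0,0,0,-1],[0,-0.13,0.25,0,0,0,-1],[0,-0.04,0.2,0,0,0,-1],[0,0,0,0,0,0,-1],[0,0,0,0,0,0,-0.4],[0,0,0,0,0,0,-0.3],[0,0,0,0,0,0,-0.3]]])

```text
time: 25.35
eef_pos: [0.4407, -0.1635, 0.0701]
ee_rot: [-0.001, -0.031, 1.0, -0.0]
wrist_force: [-0.2, 0.1, -0.2]
grip_width: 0.0298
grasp_force: 0.0
```

jog_arm(commands=[[[0,0,-0.5,0,0,0,-0.3],[0,0,-0.7,0,0,0,-0.3],[0,0,-0.7,0,0,0,-0.3],[0,0,0,0,0,0,-0.3],[0,0,0,0,0,0,-0.3]]])

```text
time: 25.85
eef_pos: [0.4414, -0.1637, 0.1658]
ee_rot: [0.001, -0.031, 1.0, -0.001]
wrist_force: [0.0, -0.2, -0.4]
grip_width: 0.0297
grasp_force: 0.0
```

Run:
```python
from h import *
a=np.radians(3.5);Y=np.array([-np.sin(a),np.cos(a)]);C=np.array([.4425,-.227])
go((*(C-.173*Y),.14),93.5)
c=manip.capture("scene");cv2.imwrite("pics/s2.png",c["frame"])
```

```text
pos [ 0.4414 -0.1637  0.1658] turn [-0.01  0.01  0.01] shift now [ 0.06 -4.72  0.52] shift after turn [ 0.06 -4.73  0.52]
```

jog_arm(commands=[[[0,-0.675,0,0,0,0,-0.3],[0,-0.675,0,0,0,0,-0.3],[0,-0.675,0,0,0,0,-0.3],[0,-0.675,0,0,0,0,-0.3],[0,-0.675,0,0,0,0,-0.3],[0,-0.675,0,0,0,0,-0.3],[0.06,-0.675,0,0,0,0,-0.3],[0,0,0.52,0,0,0,-0.3],[0,0,0,0,0,0,-0.3],[0,0,0,0,0,0,-0.3]]])

```text
time: 26.9
eef_pos: [0.4526, -0.3976, 0.138]
ee_rot: [-0.001, -0.032, 0.999, 0.001]
wrist_force: [0.4, 0.2, 1.3]
grip_width: 0.0297
grasp_force: 0.0
```

Run:
```python
from h import *
go((.4531,-.3997,.057),93.5)
c=wrist();f=c["frame"];cv2.imwrite("pics/w8.png",f)
p=proj(c,(.4531,-.3997,.076))[0];print(p)
e=f.copy();cv2.circle(e,(int(p[0]),int(p[1])),4,(0,0,255),1);
cv2.imwrite("pics/e2.png",e[60:400,120:600])
```

```text
pos [ 0.4526 -0.3976  0.138 ] turn [ 0.02 -0.02  0.02] shift now [-0.01 -0.05  1.62] shift after turn [-0.01 -0.04  1.62]
[316.39723261 258.17271824]
```

View pics/e2.png

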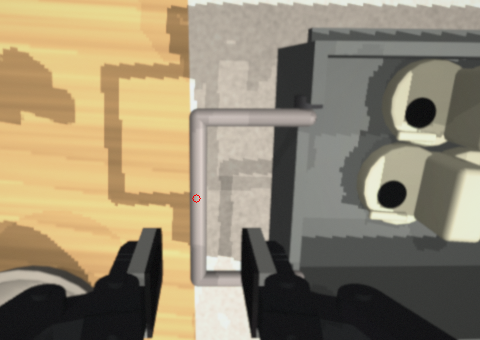

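Bar is centred at about (198,195) in the crop, 2 px from the prediction.

jog_arm(commands=[[[0,-0.02,0.6,0,0,0,-0.3],[0,0,0.6,0,0,0,-0.3],[0,0,0.43,0,0,0,-0.3],[0,0,0,0,0,0,-0.3],[0,0,0,0,0,0,-1],[0,0,0,0,0,0,-1],[0,0,0,0,0,0,-1],[0,0,0,0,0,0,-1]]], grip_force=30)

```text
time: 27.75
eef_pos: [0.4545, -0.3993, 0.0594]
ee_rot: [0.001, -0.032, 0.999, -0.0]
wrist_force: [-0.9, 6.4, 7.6]
grip_width: 0.0074
grasp_force: 29.9
```

jog_arm(commands=[[[0,0.04,-0.28,0,0,0,-1],[0,0.1,-0.26,0,0,0,-1],[0,0.17,-0.23,0,0,0,-1],[0,0.22,-0.18,0,0,0,-1],[0,0.26,-0.12,0,0,0,-1],[0,0.28,-0.05,0,0,0,-1],[0,0,0,0,0,0,-1]]])

```text
time: 28.45
eef_pos: [0.4511, -0.3466, 0.1172]
ee_rot: [0.001, -0.032, 0.999, -0.002]
wrist_force: [-1.6, 0.0, 13.8]
grip_width: 0.0078
grasp_force: 31.4
```

jog_arm(commands=[[[0,0.28,0.0,0,0,0,-1],[0,0.26,0.07,0,0,0,-1],[0,0.23,0.16,0,0,0,-1],[0,0.18,0.21,0,0,0,-1],[0,0.13,0.25,0,0,0,-1],[0,0.04,0.2,0,0,0,-1],[0,0,0,0,0,0,-1],[0,0,0,0,0,0,-0.4],[0,0,0,0,0,0,-0.3],[0,0,0,0,0,0,-0.3]]])

```text
time: 29.45
eef_pos: [0.4454, -0.2905, 0.0686]
ee_rot: [-0.001, -0.031, 1.0, 0.0]
wrist_force: [0.0, -0.2, 0.5]
grip_width: 0.0301
grasp_force: 0.0
```

jog_arm(commands=[[[0,0,-0.5,0,0,0,-0.3],[0,0,-0.7,0,0,0,-0.3],[0,0,-0.7,0,0,0,-0.3],[0,0,-0.7,0,0,0,-0.3],[0,0,-0.7,0,0,0,-0.3],[-0.7,0,0,0,0,0,-0.3],[-0.7,0,0,0,0,0,-0.3],[-0.7,0,0,0,0,0,-0.3],[0,0,0,0,0,0,-0.3],[0,0,0,0,0,0,-0.3]]])

```text
time: 30.45
eef_pos: [0.5511, -0.2836, 0.2335]
ee_rot: [-0.001, -0.032, 0.999, 0.0]
wrist_force: [-0.5, -0.2, -0.3]
grip_width: 0.0298
grasp_force: 0.0
```

Run:
```python
from h import *
go((.687,-.168,.26),0)
w=wrist()["frame"];c=manip.capture("scene")["frame"];t=manip.capture("top")["frame"];cv2.imwrite("pics/top3.png",t)
o=np.zeros((560,760,3),np.uint8);o[:280,:380]=cv2.resize(c[210:350,150:340],None,fx=2,fy=2);o[280:520,:320]=cv2.resize(w,None,fx=.5,fy=.5)
o[:320,400:760]=cv2.resize(t[160:320,325:505],None,fx=2,fy=2)
cv2.imwrite("pics/g.png",o)
```

```text
pos [ 0.5511 -0.2836  0.2335] turn [ 1.000e-02 -0.000e+00 -1.079e+01] shift now [-2.86  2.13 -0.53] shift after turn [-2.31 -2.72 -0.53]
```

View pics/g.png

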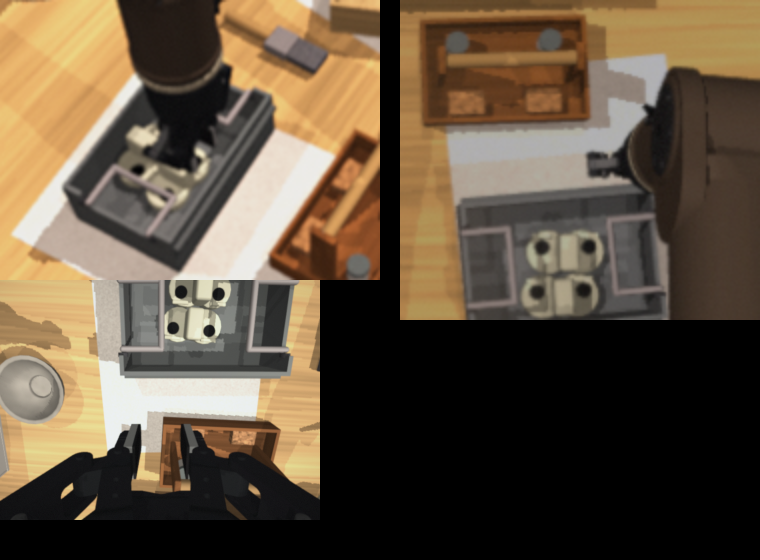

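Both bails lie inward at (500,265) and (635,260), the blanks are flat, and the caddy is in place. I'll turn for the caddy handle.

jog_arm(commands=[[[0,0,0,0,0,1,0],[0,0,0,0,0,1,0],[0,0,0,0,0,1,0],[0,0,0,0,0,1,0],[0,0,0,0,0,1,0],[0,0,0,0,0,1,0],[0,0,0,0,0,1,0],[0,0,0,0,0,1,0],[0,0,0,0,0,1,0],[0,0,0,0,0,1,0]]])

```text
time: 31.6
eef_pos: [0.5501, -0.2847, 0.2346]
ee_rot: [0.0, 0.621, 0.784, -0.0]
wrist_force: [-0.3, 0.3, -0.7]
grip_width: 0.0428
grasp_force: 0.0
```

jog_arm(commands=[[[0,0,0,0,0,0.9,0],[0,0,0,0,0,0.79,0],[0.7,0,-0.3,0,0,0,0],[0.7,0.5,-0.2,0,0,0,0],[0.6,0.5,0,0,0,0,0],[0,0.6,0,0,0,0,0],[0,0.5,0,0,0,0,0],[0,0,0,0,0,0,0],[0,0,0,0,0,0,0]]])

```text
time: 32.5
eef_pos: [0.6553, -0.1845, 0.259]
ee_rot: [-0.0, 0.707, 0.707, -0.0]
wrist_force: [-0.0, 0.3, -0.0]
grip_width: 0.0429
grasp_force: 0.0
```

Run:
```python
from h import *
go((.688,-.168,.096),0.)
c=wrist();f=c["frame"]
for y in(-.093,-.168,-.243):
    p=proj(c,(.688,y,.115))[0];print(p);cv2.circle(f,(int(p[0]),int(p[1])),4,(255,0,0),-1)
cv2.imwrite("pics/w9.png",f); print(manip.state()["q"].round(2))
```

```text
pos [ 0.6553 -0.1845  0.259 ] turn [-0.01  0.    0.01] shift now [0.33 0.66 3.26] shift after turn [0.33 0.65 3.26]
[370.02599831  88.17832876]
[366.71192818 199.74320674]
[363.63767663 297.16573203]
[ 0.39  0.53 -0.31  1.36  0.16  1.28  0.07]
```

View pics/w9.png

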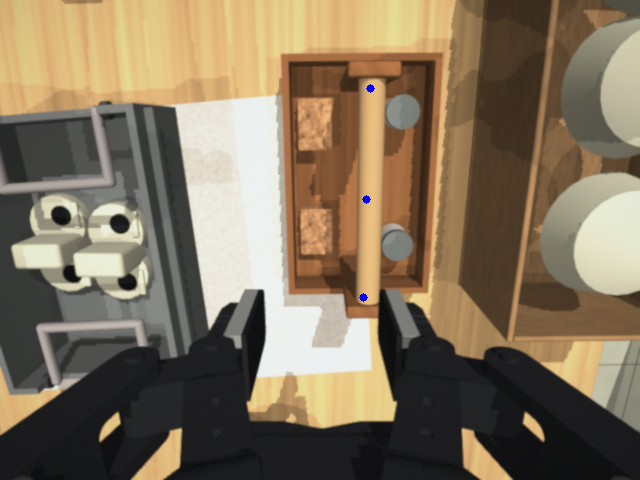

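Handle runs from (372,77) to (369,303), about 2 mm further in x than predicted; the caddy is otherwise where expected. I'll descend and grip.

jog_arm(commands=[[[0.34,0.68,0.0,0,0,-0.08,0],[0,0,0.7,0,0,0,0],[0,0,0.7,0,0,0,0],[0,0,0.7,0,0,0,0],[0,0,0.6,0,0,0,0],[0,0,0.4,0,0,0,0],[0,0,0.16,0,0,0,0],[0,0,0,0,0,0,0],[0,0,0,0,0,0,-1],[0,0,0,0,0,0,-1]]], grip_force=90)

```text
time: 33.55
eef_pos: [0.6904, -0.1672, 0.0983]
ee_rot: [0.001, 0.703, 0.712, 0.0]
wrist_force: [-11.2, 1.2, 9.9]
grip_width: 0.0155
grasp_force: 89.0
```

jog_arm(commands=[[[0,0,0,0,0,0,-1],[0,0,0,0,0,0,-1],[0,0,0,0,0,0,-1],[0,0,-0.2,0,0,0,-1],[0,0,-0.4,0,0,0,-1],[0,0,-0.5,0,0,0,-1],[0,0,-0.5,0,0,0,-1],[0,0,-0.5,0,0,0,-1],[0,0,-0.4,0,0,0,-1],[0,0,0,0,0,0,-1]]])

```text
time: 34.55
eef_pos: [0.6918, -0.1669, 0.2253]
ee_rot: [0.002, 0.703, 0.712, 0.002]
wrist_force: [0.2, 0.2, -5.3]
grip_width: 0.0158
grasp_force: 88.1
```

Run:
```python
from h import *
s=manip.state();print(s["grip_width"],s["grasp_force"],s["wrist_force"],s["torque"])
go((.4425,-.227,.24),3.5)
```

```text
0.0157588106239699 88.14916491508484 [ 0.24832352  0.24859187 -5.34296161] [-0.05921642 -0.09988225 -0.04829806]
pos [ 0.6918 -0.1669  0.2253] turn [ 0.04  0.01 -0.35] shift now [-1.14 -5.   -0.32] shift after turn [-0.9  -5.05 -0.29]
```

jog_arm(commands=[[[-0.05,-0.3,0,0,0,-0.35,-1],[-0.1,-0.55,0,0,0,0,-1],[-0.1,-0.55,0,0,0,0,-1],[-0.1,-0.55,0,0,0,0,-1],[-0.1,-0.55,0,0,0,0,-1],[-0.1,-0.55,0,0,0,0,-1],[-0.1,-0.55,0,0,0,0,-1],[-0.1,-0.55,0,0,0,0,-1],[-0.1,-0.55,0,0,0,0,-1],[-0.05,-0.3,0,0,0,0,-1]]])

```text
time: 35.55
eef_pos: [0.4402, -0.2271, 0.2204]
ee_rot: [-0.001, 0.686, 0.728, -0.001]
wrist_force: [0.9, -0.8, -3.7]
grip_width: 0.0153
grasp_force: 88.3
```

jog_arm(commands=[[[0,0,0,0,0,0,-1],[0,0,0,0,0,0,-1],[0,0,0,0,0,0,-1]]])

```text
time: 35.85
eef_pos: [0.4443, -0.226, 0.2213]
ee_rot: [0.0, 0.685, 0.729, 0.0]
wrist_force: [0.2, 0.0, -5.3]
grip_width: 0.0151
grasp_force: 88.3
```

Run:
```python
from h import *
go((.4425,-.227,.205),3.5)
s=manip.capture("scene");t=manip.capture("top");w=wrist()
for n,c in(("s",s),("t",t),("w",w)): cv2.imwrite(f"pics/h{n}.png",c["frame"])
np.save("hw.npy",w["pose"])
o=np.zeros((600,800,3),np.uint8)
o[:330,:400]=cv2.resize(s["frame"][200:365,150:350],None,fx=2,fy=2)
o[:320,400:]=cv2.resize(t["frame"][220:348,320:480],None,fx=2.5,fy=2.5)
o[330:570,:320]=cv2.resize(w["frame"],None,fx=.5,fy=.5)
cv2.imwrite("pics/h.png",o)
```

```text
pos [ 0.4443 -0.226   0.2213] turn [ 0.01 -0.    0.01] shift now [-0.02 -0.04  0.33] shift after turn [-0.02 -0.04  0.33]
```

View pics/h.png

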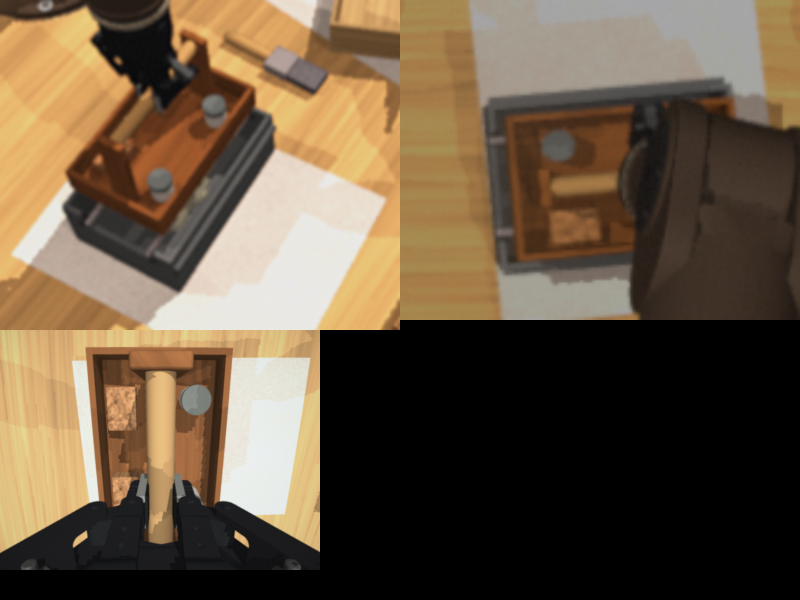

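Run:
```python
from h import *
t=manip.capture("top")
a=np.radians(3.5);X=np.array([np.cos(a),np.sin(a)]);Y=np.array([-np.sin(a),np.cos(a)])
B=lambda l:(np.array(l)-[400,0])/2.5+[320,220]
p=onz(t,B([(505,117),(515,265)]),.163)[:,:2]; q=onz(t,B([(486,108),(500,272)]),.092)[:,:2]
print(p,q)
print("caddy centre est", p.mean(0)-.107*Y, "crate est",q.mean(0)-.121*Y, "widths",np.linalg.norm(p[1]-p[0]),np.linalg.norm(q[1]-q[0]))
# wrist: far end corners of caddy rim (far end at +y): pixels (88,349),(232,349) panel
w=manip.capture("wrist");T=np.load("hw.npy")
r=onz(w,[((88)*2,(349-330)*2),((231)*2,(349-330)*2)],.163,T)[:,:2];print(r,r.mean(0)-.107*Y,np.linalg.norm(r[1]-r[0]))
```

```text
[[ 0.50123342 -0.11421826]
 [ 0.36475256 -0.11990867]] [[ 0.51176875 -0.10057309]
 [ 0.35228265 -0.11014884]]
caddy centre est [ 0.43952519 -0.22386389] crate est [ 0.43941257 -0.22613528] widths 0.13659943972648336 0.15977330695003733
[[ 0.3723754  -0.12368807]
 [ 0.50153581 -0.11556008]] [ 0.4434878 -0.2264245] 0.129415899193641
```

jog_arm(commands=[[[-0.02,-0.04,0.2,0,0,0,-1],[0,0,0.2,0,0,0,-1],[0,0,0.2,0,0,0,-1],[0,0,0.15,0,0,0,-1],[0,0,0.05,0,0,0,-1],[0,0,0.0,0,0,0,-1],[0,0,0,0,0,0,-1],[0,0,0,0,0,0,-1]]])

```text
time: 36.9
eef_pos: [0.4415, -0.2277, 0.1817]
ee_rot: [0.0, 0.685, 0.729, 0.0]
wrist_force: [0.0, 0.3, -5.4]
grip_width: 0.0153
grasp_force: 88.3
```

jog_arm(commands=[[[0,0,0.06,0,0,0,-1],[0,0,0.03,0,0,0,-1],[0,0,0,0,0,0,-1],[0,0,0,0,0,0,-1]]])

```text
time: 37.3
eef_pos: [0.441, -0.228, 0.1783]
ee_rot: [0.001, 0.685, 0.728, -0.0]
wrist_force: [-7.2, 1.7, 13.3]
grip_width: 0.0154
grasp_force: 90.4
```

Contact at the expected height (underside about 80 mm). I'll release and rise.

jog_arm(commands=[[[0,0,0,0,0,0,-0.3],[0,0,0,0,0,0,-0.1],[0,0,0,0,0,0,0],[0,0,0,0,0,0,0],[0,0,-0.4,0,0,0,0],[0,0,-0.7,0,0,0,0],[0,0,-0.7,0,0,0,0],[0,0,-0.7,0,0,0,0],[0,0,-0.7,0,0,0,0],[0,0,0,0,0,0,0]]], grip_force=50)

```text
time: 38.3
eef_pos: [0.4434, -0.2282, 0.3415]
ee_rot: [0.004, 0.685, 0.729, 0.001]
wrist_force: [0.5, -0.3, 0.4]
grip_width: 0.0426
grasp_force: 0.0
```

Run:
```python
from h import *
a=np.radians(22.3);h=np.array([.511,.2247])+.076*np.array([np.cos(a),np.sin(a)])
X=np.array([np.cos(a),np.sin(a)])
th=1.95+np.arcsin(.004/.194); b=h-.194*np.cos(th)*X; print("bar",b,.066+.194*np.sin(th))
go((*b,.40),22.3)
c=manip.capture("top");f=c["frame"];s=manip.capture("scene")["frame"]
cv2.imwrite("pics/ts.png",s)
p=proj(c,(*b,.066+.194*np.sin(th)))[0];print(p)
e=f.copy();cv2.circle(e,(int(p[0]),int(p[1])),2,(0,0,255),-1)
o=np.zeros((560,800,3),np.uint8);o[:560,:400]=cv2.resize(e[170:310,150:250],None,fx=4,fy=4);o[:360,400:]=cv2.resize(s[190:370,150:350],None,fx=2,fy=2)
cv2.imwrite("pics/i.png",o)
```

```text
bar [0.65118375 0.28219355] 0.244699149695986
pos [ 0.4434 -0.2282  0.3415] turn [ 0.05  0.04 -2.35] shift now [ 9.93  4.79 -1.18] shift after turn [ 7.87  7.72 -1.17]
[182.90649413 201.84158606]
```

View pics/i.png

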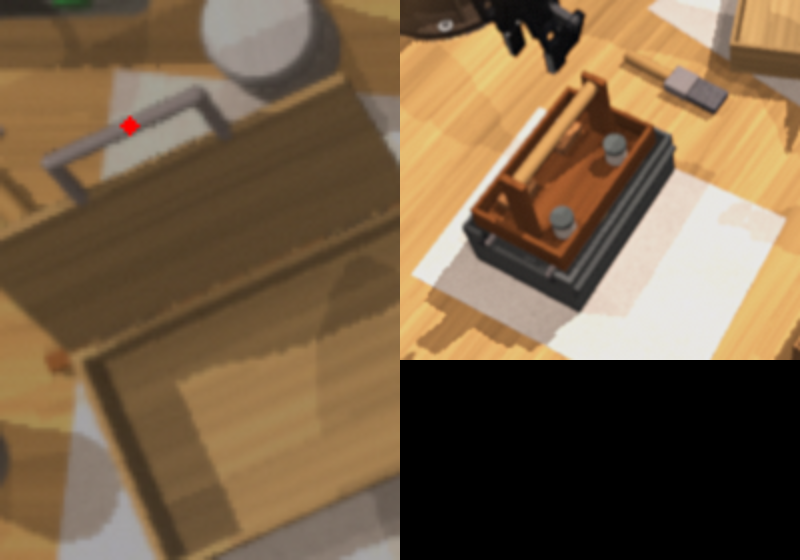

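The caddy sits level inside the rim, and the predicted bar point (red dot at (130,126)) falls on the lid's bar. Moving to close the lid.

jog_arm(commands=[[[0,0,0,0,0,-0.8,-0.3],[0,0,0,0,0,-0.8,-0.3],[0,0,0,0,0,-0.75,-0.3],[0.6,0.3,0,0,0,0,-0.3],[0.6,0.5,0,0,0,0,-0.3],[0.6,0.6,0,0,0,0,-0.3],[0.6,0.6,0,0,0,0,-0.3],[0.6,0.6,0,0,0,0,-0.3],[0.6,0.6,0,0,0,0,-0.3],[0.6,0.6,0,0,0,0,-0.3]]])

```text
time: 39.4
eef_pos: [0.537, 0.0403, 0.3353]
ee_rot: [-0.001, 0.557, 0.831, -0.001]
wrist_force: [0.4, -0.0, 0.7]
grip_width: 0.0301
grasp_force: 0.0
```

jog_arm(commands=[[[0.6,0.6,0,0,0,0,-0.3],[0.6,0.6,0,0,0,0,-0.3],[0.6,0.6,0,0,0,0,-0.3],[0.6,0.6,0,0,0,0,-0.3],[0.6,0.6,0,0,0,0,-0.3],[0.4,0.6,0,0,0,0,-0.3],[0.2,0.5,0,0,0,0,-0.3],[0,0,0,0,0,0,-0.3],[0,0,0,0,0,0,-0.3]]])

```text
time: 40.3
eef_pos: [0.6579, 0.2835, 0.3344]
ee_rot: [-0.001, 0.556, 0.831, -0.001]
wrist_force: [0.4, -1.0, 0.3]
grip_width: 0.0302
grasp_force: 0.0
```

Run:
```python
from h import *
go((.6512,.2822,.228),22.3)
c=wrist();f=c["frame"]
u=np.array([np.cos(np.radians(22.3)),np.sin(np.radians(22.3)),0])
P=np.array([.6512,.2822,.2447]);v=np.array([-u[1],u[0],0])
g=cv2.cvtColor(f,cv2.COLOR_BGR2HSV)
for k in(.0,.02,.035):
    p=proj(c,P+k*v)[0];r,x=int(p[1]),int(p[0]);print(p.round(1),r);print(g[r,x-40:x+40:4,1].tolist(),g[r,x-40:x+40:4,2].tolist())
```

```text
pos [0.6579 0.2835 0.3344] turn [-0.02  0.    0.01] shift now [ 0.03 -0.13  2.13] shift after turn [ 0.03 -0.13  2.13]
[309.3 241.2] 241
[108, 106, 107, 109, 106, 106, 107, 56, 11, 18, 21, 21, 23, 22, 25, 30, 28, 28, 32, 21] [87, 91, 98, 108, 103, 139, 160, 196, 238, 203, 157, 181, 179, 153, 226, 160, 144, 136, 97, 107]
[309.1 208. ] 208
[107, 107, 109, 104, 108, 110, 108, 23, 14, 27, 21, 21, 21, 27, 29, 25, 26, 27, 26, 28] [117, 119, 122, 115, 118, 135, 199, 228, 236, 144, 155, 182, 174, 163, 222, 227, 227, 224, 223, 222]
[308.9 182.1] 182
[107, 107, 109, 107, 106, 108, 108, 28, 15, 21, 22, 21, 21, 22, 13, 17, 16, 12, 11, 11] [119, 119, 122, 114, 118, 135, 163, 220, 235, 160, 153, 169, 170, 153, 236, 236, 235, 236, 237, 236]
```

jog_arm(commands=[[[0.03,-0.07,0.6,0,0,0,-0.3],[0,0,0.6,0,0,0,-0.3],[0,0,0.6,0,0,0,-0.3],[0,0,0.33,0,0,0,-0.3],[0,0,0,0,0,0,-0.3],[0,0,0,0,0,0,-1],[0,0,0,0,0,0,-1],[0,0,0,0,0,0,-1],[0,0,0,0,0,0,-1],[0,0,0,0,0,0,-1]]], grip_force=50)

```text
time: 41.35
eef_pos: [0.6535, 0.2822, 0.2317]
ee_rot: [0.0, 0.557, 0.831, -0.001]
wrist_force: [-6.8, -5.2, 1.8]
grip_width: 0.0079
grasp_force: 48.9
```

Width 7.9 mm under full grip force, as with the earlier bar pinches: the bar is held.

jog_arm(commands=[[[0,-0.36,-0.13,0,0,0,-1],[0,-0.38,-0.1,0,0,0,-1],[0,-0.38,-0.06,0,0,0,-1],[0,-0.39,-0.02,0,0,0,-1],[0,-0.39,0.02,0,0,0,-1],[0,-0.38,0.06,0,0,0,-1],[0,0,0,0,0,0,-1]]])

```text
time: 42.05
eef_pos: [0.549, 0.2379, 0.2442]
ee_rot: [0.002, 0.557, 0.83, 0.0]
wrist_force: [2.0, -4.7, 4.2]
grip_width: 0.0076
grasp_force: 51.2
```

jog_arm(commands=[[[0,-0.38,0.09,0,0,0,-1],[0,-0.36,0.13,0,0,0,-1],[0,-0.35,0.17,0,0,0,-1],[0,-0.33,0.2,0,0,0,-1],[0,-0.31,0.23,0,0,0,-1],[0,-0.28,0.26,0,0,0,-1],[0,-0.26,0.29,0,0,0,-1],[0,0,0,0,0,0,-1]]])

```text
time: 42.85
eef_pos: [0.4437, 0.193, 0.1729]
ee_rot: [0.002, 0.558, 0.83, -0.002]
wrist_force: [2.7, -11.2, 0.7]
grip_width: 0.0077
grasp_force: 52.2
```

jog_arm(commands=[[[0,-0.23,0.31,0,0,0,-1],[0,-0.2,0.33,0,0,0,-1],[0,-0.17,0.35,0,0,0,-1],[0,-0.13,0.36,0,0,0,-1],[0,-0.1,0.37,0,0,0,-1],[0,-0.06,0.36,0,0,0,-1],[0,-0.01,0.2,0,0,0,-1],[0,0,0,0,0,0,-1]]])

```text
time: 43.65
eef_pos: [0.4052, 0.1771, 0.0595]
ee_rot: [0.002, 0.558, 0.83, -0.0]
wrist_force: [7.7, -11.1, -1.5]
grip_width: 0.0078
grasp_force: 49.7
```

jog_arm(commands=[[[0,0,0.06,0,0,0,-1],[0,0,0,0,0,0,-1],[0,0,0,0,0,0,-0.4],[0,0,0,0,0,0,-0.3],[0,0,0,0,0,0,-0.3],[0,0,0,0,0,0,-0.3],[0,0,-0.4,0,0,0,-0.3],[0,0,-0.7,0,0,0,-0.3],[0,0,-0.7,0,0,0,-0.3],[0,0,-0.7,0,0,0,-0.3]]])

```text
time: 44.65
eef_pos: [0.402, 0.18, 0.1826]
ee_rot: [-0.0, 0.556, 0.831, -0.0]
wrist_force: [1.2, -0.4, 0.8]
grip_width: 0.0299
grasp_force: 0.0
```

jog_arm(commands=[[[0,-0.6,-0.6,0,0,0,-0.3],[0.5,-0.4,-0.6,0,0,0,-0.3],[0.6,0,0,0,0,0,-0.3],[0.6,0,0,0,0,0,-0.3],[0,0,0,0,0,0,-0.3],[0,0,0,0,0,0,-0.3]]])

```text
time: 45.25
eef_pos: [0.3236, 0.2397, 0.2413]
ee_rot: [-0.0, 0.556, 0.831, -0.0]
wrist_force: [-0.1, -0.3, -0.3]
grip_width: 0.0296
grasp_force: 0.0
```

Run:
```python
from h import *
c=manip.capture("top");cv2.imwrite("pics/z.png",c["frame"]);sc=manip.capture("scene")
for n,a,b in(("top",cv2.imread("pics/top0.png"),c["frame"]),("scene",cv2.imread("pics/scene0.png"),sc["frame"])):
    d=cv2.absdiff(a,b).max(2)>40
    n_,l,st,ce=cv2.connectedComponentsWithStats(cv2.morphologyEx(d.astype(np.uint8),cv2.MORPH_OPEN,np.ones((3,3))))
    print(n,[(st[i].tolist()) for i in range(1,n_) if st[i,4]>25])
# lid corner seen in the scene view: compare chest region
a=cv2.imread("pics/scene0.png")[145:250,300:400].astype(int);print("lid diff scene",abs(a-sc["frame"][145:250,300:400]).mean())
```

```text
top [[335, 168, 112, 59, 5081], [477, 271, 16, 26, 141], [375, 273, 79, 49, 2481], [333, 275, 19, 41, 234], [109, 326, 170, 154, 12892], [346, 366, 11, 4, 38], [365, 366, 12, 4, 42], [557, 377, 83, 103, 4813], [382, 445, 19, 6, 88], [540, 455, 17, 5, 70], [545, 463, 20, 6, 97]]
scene [[0, 0, 127, 114, 7244], [117, 0, 52, 103, 1690], [260, 0, 58, 117, 3625], [0, 71, 3, 11, 27], [179, 100, 9, 34, 114], [74, 198, 24, 23, 157], [0, 203, 253, 138, 8807], [131, 218, 14, 11, 65], [185, 226, 100, 100, 3961], [98, 240, 10, 6, 39], [84, 246, 13, 11, 47], [275, 271, 96, 108, 5480], [199, 287, 5, 6, 27], [188, 311, 7, 8, 36], [218, 328, 6, 7, 27], [171, 341, 35, 20, 398], [159, 358, 11, 8, 52], [174, 361, 30, 15, 172], [0, 395, 13, 12, 98]]
lid diff scene 8.510063492063493
```

Run:
```python
from h import *
c=manip.capture("top");h=cv2.cvtColor(c["frame"],cv2.COLOR_BGR2HSV)
m=np.zeros((480,640),np.uint8);m[262:332,355:462]=(h[262:332,355:462,1]>95)
m=cv2.morphologyEx(m,cv2.MORPH_OPEN,np.ones((3,3)))
n,l,st,ce=cv2.connectedComponentsWithStats(m);i=1+st[1:,4].argmax()
pts=np.argwhere(l==i)[:,::-1]; box=cv2.boxPoints(cv2.minAreaRect(pts.astype(np.float32)))
p=onz(c,box,.12); print(p.mean(0).round(4),np.linalg.norm(np.diff(p,axis=0),axis=1).round(3))
a=np.radians(3.5);R2=np.array([[np.cos(a),-np.sin(a)],[np.sin(a),np.cos(a)]])
print("in crate",((p.mean(0)[:2]-[.4425,-.227])@R2).round(4))
print([((q-[.4425,-.227])@R2).round(3).tolist() for q in p[:,:2]])
```

```text
[ 0.4391 -0.2262  0.12  ] [0.219 0.138 0.218]
in crate [-0.0033  0.001 ]
[[0.066, 0.11], [0.065, -0.109], [-0.073, -0.108], [-0.071, 0.111]]
```

The caddy is centred within about 3 mm, measured, and nothing shows as moved around the shut lid. Handing in.

```bash
python3 -c "
from station import manip
print(manip.job_done())"
```

```text
the job is handed in; nothing more can be done
None
```

Job handed in, no verdict returned: by my measurements the lid is shut, both blanks (only two were in the chest) lie flat in the crate, the bails are in, and the caddy is seated about 3 mm off centre. I viewed 15 pictures, one over the limit of 14.

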